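# Slide a deck slat along the jig rails into its notch and lock it

## Robot

A 6-joint arm with a two-finger parallel gripper is mounted at the origin on the work surface. World frame = base frame: x ahead of the robot, y to its left, z up, the work surface at z = 0. Lengths are in m, angles in rad, forces in N, time in s.
With the tool pointing down it reaches from about 0.25 to 0.775 m from the base axis. Payload 4 kg.
Tool frame: the origin (TCP) lies between the finger pads; the fingertips stand 11 mm ahead of it and the grasp point (between the pads) lies 8 mm behind it; z points along the fingers, y is the direction in which the jaws open and shut (so a half turn about z gives the same grasp; the last joint's range is limited). The gripper opens to 94 mm and grips with 3 to 60 N. Pads are 16 mm wide; open, the fingers measure 119 mm over their backs; the gripper's body (75 mm by 177 mm) begins 78 mm behind the grasp point.
Start: joints at [1.02, 0.087, 1.371, -0, 1.684, -0.103], TCP at [0.238, 0.496, 0.217] pointing down, gripper open.
Joint ranges: [-3.1, 3.1], [-0.76, 2.03], [0.27, 2.55], [-1.08, 4.22], [0.17, 2.65], [-2.57, 2.57]. Speed limits (rad/s): [2.79, 2.79, 3.14, 3.14, 3.14, 3.14].

## Interface

Orientations are given as a rotation vector (axis times angle).
In Python, from workcell import arm gives the robot as it stands. The module is installed in compiled form; this text tells all that it offers.
- The arm moves only by the tool move_arm, never from a script. Its argument "deltas" is a list that holds one entry, the list of rows, each a list of 7 numbers: the closure, from 0 (fully open) to 1 (shut), then the shift along the tool's x, y, z in mm, then the turn, a rotation vector about the tool's x, y, z in degrees. In form: [[[fingers, x, y, z, wx, wy, wz], ...]]. A call has 1 to 12 rows; each row is the pose to reach, as a shift and turn from the pose commanded when the call began, along the tool's axes at that moment; what a row does not reach only later rows make up. A row lasts 1/10 s, in which the tool goes at most 50 mm and 8.59 degrees, less where a joint would pass 70% of its speed; a pose out of reach is approached as far as the arm can. A call with a gripper value outside its range is refused whole. The fingers move at their own pace and stop on an object; "force" is the grip in N (left out, the last holds). Time passes only in rows, so rows that repeat a pose let the fingers close. It gives the time, the measured TCP pose, the force and the opening at its end, in the units of the state.
- arm.observe(): the state, without advancing time (a new reading comes with each control period).
- arm.read_camera(name): name is "scene" or "top" or "wrist"; returns (picture, depth): 400x640x3 uint8, red, green, blue; 400x640 float32, m along the optical axis (not along the pixel's ray), 0 where there is no reading.
- arm.get_calibration(name): a dict with "camera_matrix" (3x3 intrinsics, pixels), "D" ([k1, k2, p1, p2, k3] as OpenCV has them; the pictures are not rectified), "view" (4x4, takes a point from world to camera coordinates). Camera axes: x right, y down, z forward; pixel columns grow to the right and rows downward; lengths in m; the calibration is good to about 2 mm. A picture is of the moment at which its call begins: read the wrist's pose just before it. get_calibration takes no time and is no camera call; for the wrist camera it gives the pose at the moment of the call.
- arm.finish_job(): hands the job in, once; it reports no verdict.
The state is a dict: "t": time; "joint_pos": joint angles; "qvel": joint speeds; "tau": joint torques, N m; "tool_pos": TCP position; "tool_rot": TCP orientation; "ft_force": force on the tool from outside, world axes, zero at the start; "moment": the same for the moment, N m; "opening": finger opening in m.
Only numpy, scipy, OpenCV 4.12 (cv2) and the standard library are available. Lean on these libraries where they do the work, as an engineer would, in place of code of your own. Each camera call takes 0.05 s, during which the arm holds its last target.

## Task

Push the dark slat along the assembly jig's rails with the fingertips, without picking it up, until it drops flat into the red locating notch in the middle; then push the yellow bolt fully home over its end to lock it. Leave the pale slat, the mallet and the glue bottle where they are, and finish with the robot clear of everything.

Things in the scene. Friction and masses are not known exactly. Their poses are not given: they have to be found in the camera images.
- jig: Fixed jig on a green base, varying place and yaw. Origin: on the table under the notch centre; x across the rails (away from the robot at yaw 0), y along them, z up. Base x -125 to 93, y -160 to 160 mm, 8 mm thick. Two steel rails, tops 30 mm above the table, y -150 to 150, at x 58 to 83 and -83 to -58 mm; open between them. Black lips outside the rails, 40 mm high, guide the slat ends.
- notch (a point): Centre of the notch, midway between the rails, at the height of its red floor: 23 mm above the table, 7 mm below the rail tops. Axes as the jig's. In both rails the notch runs from y -32.5 to 32.5 mm; its upright walls stop a slat that has dropped in.
- slat_dark: Dark brown slat to slide: 160 (x, across the rails) x 60 (y, along them) x 18 mm, 80 to 160 g, loose. Origin: centre of underside. Starts on the rails, centre 75 to 112 mm from the notch centre, on the jig's +y or -y side. Pushed over the notch it dips its front edge, meets the far wall and drops flat (5 mm play along the rails, 3 mm at each end). Seated: top 41 mm above the table.
- slat_light: Pale slat of the same size, loose, lying on the rails on the other side of the notch, centre 75 to 112 mm from the notch centre. Leave alone. Origin: centre of its underside.
- bolt (a joint): Travel of the yellow hold-down bolt along the jig's +x: 0 drawn back, 0.030 m fully home (end stop) over the end of the seated slat. Starts at 0 to 6 mm. Stays where it is left; about 2 N slides it. It passes 2 mm above a seated slat; a slat in the middle that has not dropped blocks it.
- bolt_tab (a point): Centre of the outer face (facing jig -x) of the bolt's upright yellow tab, 68 mm above the table; push it along +x; moves with the bolt. At joint 0 it lies at jig x -120, y 0. Tab 30 mm wide (y), 8 mm thick, top 82 mm above the table. Below it a grey bracket, x -125 to -93, y -30 to 30 mm, 43 mm high, with guide cheeks to 50 mm. Axes as the jig's.
- mallet: Rubber mallet lying on the table beyond one end of the jig: handle along its x (grip end at -110 mm), black head at x +110 mm, 56 mm across, 85 mm long along y; 56 mm high; loose. Origin: on the table under the middle of the handle. Leave alone.
- glue: White glue bottle, blue label, orange cap, standing on the table beyond the other end of the jig, 54 mm across, 130 mm tall, loose. Origin: centre of its underside. Leave alone.
Mind the look-alikes: they are no part of the job. Leave any blue or green look-alike of the slat_dark alone.

How it is judged:
By the outcome, as a careful person would: the job done as asked, in the order asked, and still so for the second after the job is handed in, with the robot touching nothing.
It also fails if it takes over 38 s, if anything falls off the work surface, if the arm or the gripper's body presses on something with over 40 N, if the wrist force passes 120 N, or if a joint passes its speed limit or range.

## Working session

There is one attempt and no reset: what is moved stays moved. The work goes in short steps, Python scripts to look and compute and a tool call to move; the robot and the scene stay as the last step left them, time stands still between calls to the robot, and variables do not carry over. Pictures are saved under pics/ and viewed, and the job is handed in when it is done.

Besides the shell and the picture viewer there is one more tool, called after "Request:" as name([rows], argument=value, ...), one row to a line, values as JSON. move_arm: Moves the arm, as the interface text tells. Its arguments: {"type":"object","properties":{"deltas":{"type":"array"},"force":{"type":"number"}},"required":["deltas"]}

```bash
mkdir -p pics; cat > h.py <<'E'
import numpy as np, cv2
from workcell import arm
def snap(name,fn):
    p,d=arm.read_camera(name); cv2.imwrite('pics/'+fn+'.png',p[:,:,::-1]); np.savez('pics/'+fn+'.npz',p=p,d=d,**{k:np.array(v) for k,v in arm.get_calibration(name).items()}); return p,d
def pt(fn,u,v,z=None):
    f=np.load('pics/'+fn+'.npz'); K=f['camera_matrix'];D=f['D'];V=f['view']
    n=cv2.undistortPoints(np.array([[[u,v]]],float),K,D)[0,0]
    T=np.linalg.inv(V)
    if z is None:
        dd=f['d'][int(v),int(u)]; return (T@np.array([n[0]*dd,n[1]*dd,dd,1]))[:3]
    r=T[:3,:3]@np.array([n[0],n[1],1]);o=T[:3,3]
    return o+r*(z-o[2])/r[2]
E
python3 - <<'E'
from h import *
print(arm.observe())
snap('top','top0');snap('scene','sc0')
E
```

```text
{'t': 0.0, 'joint_pos': array([ 1.01990225e+00,  8.79533907e-02,  1.37227084e+00, -1.86573285e-05,
        1.68357228e+00, -1.03080102e-01]), 'qvel': array([ 0.00096002,  0.00213036, -0.00031315, -0.00096949, -0.00028916,
       -0.00173404]), 'tau': array([-1.18034877e-03, -3.40194798e+01, -3.02421641e+01,  7.18046352e-02,
        3.30724823e-02, -1.85340932e-04]), 'tool_pos': array([0.23787086, 0.49531679, 0.21529661]), 'tool_rot': array([-0.69741117, -3.06249481,  0.00328701]), 'ft_force': array([0.1242908 , 0.17812801, 0.14695984]), 'moment': array([ 0.01390368, -0.03267058, -0.01582233]), 'opening': 0.09388296137447776}
```

View pics/top0.png

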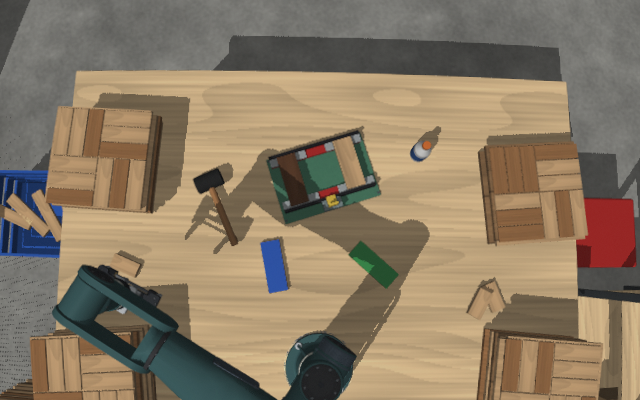

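View pics/sc0.png

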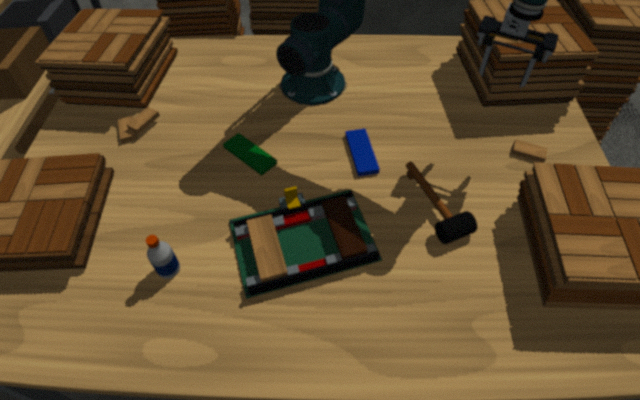

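The top view shows the jig around (322,175) with the bolt at (332,201) on the robot's side. The dark slat is at (292,179) on the +y side and the pale slat at (349,160). The mallet is to the left and the glue to the right. I'll enlarge it.

```bash
python3 - <<'E'
import cv2
a=cv2.imread('pics/top0.png')[115:235,255:395]
cv2.imwrite('pics/c0.png',cv2.resize(a,None,fx=5,fy=5,interpolation=cv2.INTER_CUBIC)[:600])
a=cv2.imread('pics/sc0.png')[175:305,220:390]
cv2.imwrite('pics/c1.png',cv2.resize(a,None,fx=4.5,fy=4.5,interpolation=cv2.INTER_CUBIC)[:600])
E
```

```text
(no output)
```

View pics/c0.png

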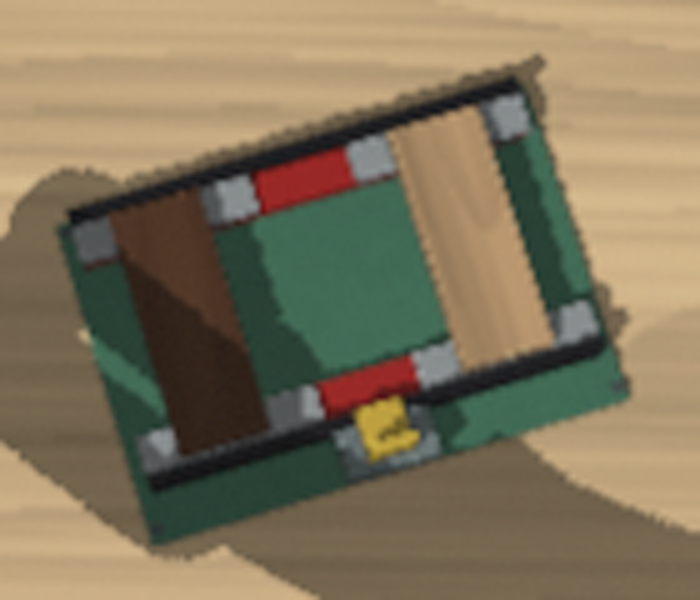

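View pics/c1.png

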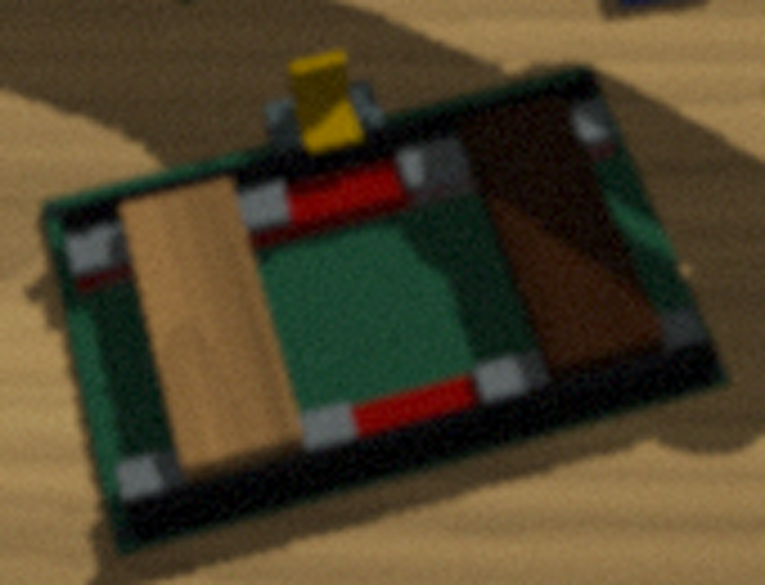

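```bash
cat > m.py <<'E'
from h import *
def q(u,v,z,fn='top0',s=5,ox=255,oy=115): return pt(fn,(u+.5)/s-.5+ox,(v+.5)/s-.5+oy,z)[:2]*1000
S=lambda u,v,z:q(u,v,z,'sc0',4.5,220,175)
def fit(A,B):
    A=np.array(A,float);B=np.array(B,float);a=A-A.mean(0);b=B-B.mean(0)
    th=np.arctan2((a[:,0]*b[:,1]-a[:,1]*b[:,0]).sum(),(a*b).sum());c,s=np.cos(th),np.sin(th);R=np.array([[c,-s],[s,c]])
    t=B.mean(0)-R@A.mean(0); return th,R,t,B-(A@R.T+t)
E
python3 - <<'E'
from m import *
# jig +y is left
J=[(-125,160),(-125,-160),(93,-160),(83,32.5),(83,-32.5),(58,32.5),(58,-32.5),(-58,32.5),(-58,-32.5)]
W=[q(153,543,.008),q(630,393,.008),S(120,550,.008),q(250,172,.03),q(346,147,.03),q(261,214,.030),q(357,185,.026),q(319,382,.030),q(412,361,.03)]
th,R,t,r=fit(J,W);print(np.degrees(th),t);print(np.c_[J,np.array(W),r].round(1))
f=lambda p:(R.T@(p-t)).round(1)
for n,c in dict(dark=[(110,212),(198,188),(268,428),(180,455)],pale=[(388,133),(478,105),(556,343),(462,370)]).items():
    print(n,[f(q(*x,.048)) for x in c], np.mean([f(q(*x,.048)) for x in c],0))
for c in [(365,462),(415,450),(355,405),(402,395)]: print('tab',f(q(*c,.082)))
for c in [(290,68),(345,53)]: print('tabS',f(S(*c,.082)))
E
```

```text
18.624136420606952 [ 6.08871634e+02 -4.70054978e-02]
[[-1.250e+02  1.600e+02  4.427e+02  1.128e+02  3.300e+00  1.200e+00]
 [-1.250e+02 -1.600e+02  5.444e+02 -1.904e+02  2.900e+00  1.200e+00]
 [ 9.300e+01 -1.600e+02  7.491e+02 -1.191e+02  1.000e+00  2.900e+00]
 [ 8.300e+01  3.250e+01  6.789e+02  5.590e+01  1.800e+00 -1.400e+00]
 [ 8.300e+01 -3.250e+01  6.965e+02 -5.100e+00 -1.400e+00 -8.000e-01]
 [ 5.800e+01  3.250e+01  6.517e+02  4.830e+01 -1.700e+00 -9.000e-01]
 [ 5.800e+01 -3.250e+01  6.727e+02 -1.260e+01 -1.500e+00 -3.000e-01]
 [-5.800e+01  3.250e+01  5.445e+02  9.800e+00  9.000e-01 -2.500e+00]
 [-5.800e+01 -3.250e+01  5.590e+02 -4.870e+01 -5.300e+00  6.000e-01]]
dark [array([ 82.2, 123.4]), array([80.2, 66.1]), array([-78.2,  70.1]), array([-77.8, 127.1])] [ 1.6   96.675]
pale [array([ 78.1, -59. ]), array([  78.4, -119.2]), array([ -81.4, -117.9]), array([-79.9, -56.3])] [ -1.2 -88.1]
tab [-119.7   21.7]
tab [-121.9   -9.5]
tab [-84.7  16.8]
tab [-87.5 -12.4]
tabS [-110.2  -13.4]
tabS [-111.1   16.9]
```

```bash
cat >> m.py <<'E'
from scipy.spatial.transform import Rotation as Ro
TH=np.radians(18.5);RJ=np.array([[np.cos(TH),-np.sin(TH)],[np.sin(TH),np.cos(TH)]]);TJ=np.array([609.5,0.])
def j2w(x,y): return RJ@np.array([x,y])+TJ
def w2j(p): return RJ.T@(np.array(p)[:2]-TJ)
def delta(x,y,z,flip=1):
    o=arm.observe();R=Ro.from_rotvec(o['tool_rot']).as_matrix();p=o['tool_pos']*1000
    w=np.r_[j2w(x,y),z]
    yj=flip*np.r_[RJ[:,0],0];zz=np.array([0,0,-1.]);Rt=np.c_[np.cross(yj,zz),yj,zz]
    print('now jig',w2j(p).round(1),p[2].round(1),'d',(R.T@(w-p)).round(1),'rot',np.degrees(Ro.from_matrix(R.T@Rt).as_rotvec()).round(2),'F',o['ft_force'].round(1),'open',o['opening'],'t',o['t'])
E
python3 - <<'E'
from m import *
for f in (1,-1): delta(0,148,150,f)
R=Ro.from_rotvec(arm.observe()['tool_rot']).as_matrix();print(R.round(2))
for u,v in [(208,182),(195,186),(222,176),(237,243)]: print(pt('top0',u,v),w2j(pt('top0',u,v)*1000))
E
```

```text
now jig [-195.2  587.7] 215.4 d [-446.4 -179.3   65.7] rot [-1.100e-01  4.000e-02  4.584e+01] F [-0.2 -0.9 -0.2] open 0.09397825228345869 t 0.1
now jig [-195.2  587.7] 215.4 d [-446.4 -179.3   65.7] rot [-4.0000e-02 -1.4000e-01 -1.3416e+02] F [-0.2 -0.9 -0.2] open 0.09397825228345869 t 0.1
[[-0.9   0.43 -0.  ]
 [ 0.43  0.9  -0.  ]
 [ 0.   -0.   -1.  ]]
[0.56254843 0.35400987 0.05654003] [ 67.80370068 350.61388857]
[0.54945986 0.39453572 0.05519618] [ 68.25053726 393.19856786]
[0.59120397 0.32040016 0.0045489 ] [ 84.31390252 309.64846488]
[0.37623309 0.25996256 0.03350266] [-138.72520052  320.54532621]
```

Request:
move_arm([
  [[0.2, -40, -16, 0, 0, 0, 5], [0.2, -85, -34, 10, 0, 0, 10], [0.2, -130, -52, 20, 0, 0, 15], [0.2, -175, -70, 30, 0, 0, 20], [0.2, -220, -88, 40, 0, 0, 25], [0.2, -265, -106, 45, 0, 0, 30], [0.2, -310, -124, 50, 0, 0, 35], [0.2, -355, -142, 55, 0, 0, 40], [0.2, -395, -158, 60, 0, 0, 45.8], [0.2, -425, -171, 65, 0, 0, 45.8], [0.2, -446, -179, 66, 0, 0, 45.8], [0.2, -446, -179, 66, 0, 0, 45.8]],
])

```text
t: 1.3
tool_pos: [0.5637, 0.1388, 0.149]
tool_rot: [-1.839, -2.546, 0.003]
ft_force: [-0.2, -0.1, 0.6]
opening: 0.0752
```

```bash
python3 - <<'E'
from m import *
delta(0,148,46)
snap('wrist','w1')
E
```

```text
now jig [  0.6 146.2] 149.0 d [  1.9  -0.4 103. ] rot [-0.12  0.02 -0.19] F [-0.2 -0.1  0.6] open 0.07524126206766958 t 1.3
```

View pics/w1.png

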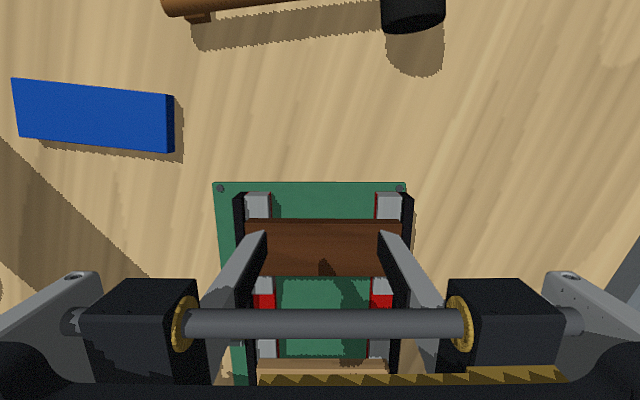

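```bash
python3 - <<'E'
from m import *
J=lambda u,v,z:w2j(pt('w1',u,v,z)*1000).round(1)
print('base',J(214,182,.008),J(405,182,.008))
print('rail ends',J(246,193,.03),J(271,193,.03),J(376,193,.03),J(400,193,.03))
print('slat back',J(246,220,.048),J(401,220,.048),pt('w1',300,224)*1000)
print('notch',J(275,311,.030),J(370,311,.03),J(276,277,.048))
E
python3 - <<'E'
import cv2
a=cv2.imread('pics/w1.png')[170:390,200:430]
cv2.imwrite('pics/c2.png',cv2.resize(a,None,fx=2.7,fy=2.7,interpolation=cv2.INTER_CUBIC))
E
```

```text
base [-121.2  162.5] [ 91.9 162.4]
rail ends [-80.  155.2] [-53.8 155.2] [ 56.  155.2] [ 81.1 155.2]
slat back [-77.1 131.6] [ 79.1 131.7] [547.52916994 114.06809562  49.18919078]
notch [-56.3  11.1] [56.4 11.2] [-49.7  67.1]
```

View pics/c2.png

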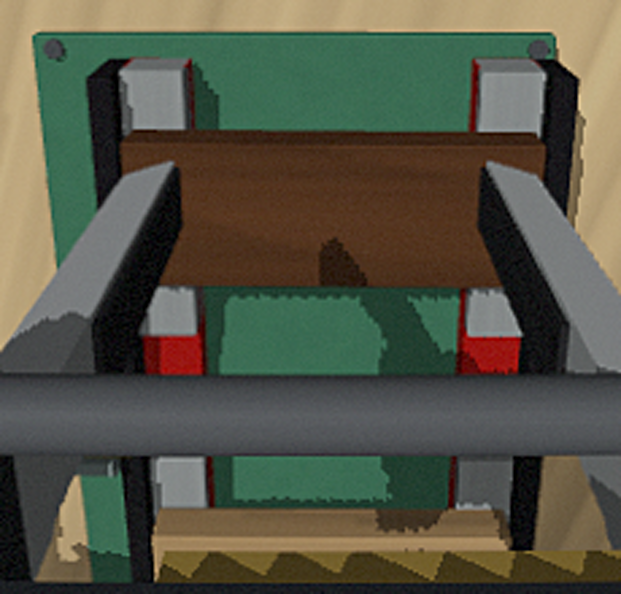

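```bash
sed -i 's/TJ=np.array(\[609.5,0.\])/TJ=np.array([609.5,3.1])/' m.py; python3 - <<'E'
from m import *
delta(0,147,45)
E
```

```text
now jig [ -0.8 145. ] 149.4 d [  1.9   1.  104.4] rot [-0.12 -0.05 -0.09] F [ 0.  -0.1  0.4] open 0.07513358529733 t 1.35
```

Request:
move_arm([
  [[0.2, 2, 1, 25, 0, 0, 0], [0.2, 2, 1, 50, 0, 0, 0], [0.2, 2, 1, 75, 0, 0, 0], [0.2, 2, 1, 92, 0, 0, 0], [0.2, 2, 1, 100, 0, 0, 0], [0.2, 2, 1, 104, 0, 0, 0], [0.2, 2, 1, 104, 0, 0, 0]],
])

```text
t: 2.05
tool_pos: [0.5628, 0.1442, 0.0467]
tool_rot: [-1.833, -2.551, -0.0]
ft_force: [-0.3, 0.7, 0.2]
opening: 0.0752
```

```bash
python3 - <<'E'
from m import *
delta(0,38,45)
snap('wrist','w2')
E
```

```text
now jig [  0.5 148.6] 46.7 d [-110.6   -0.6    1.7] rot [ 0.01 -0.01  0.09] F [-0.3  0.7  0.2] open 0.07518015227466454 t 2.05
```

View pics/w2.png

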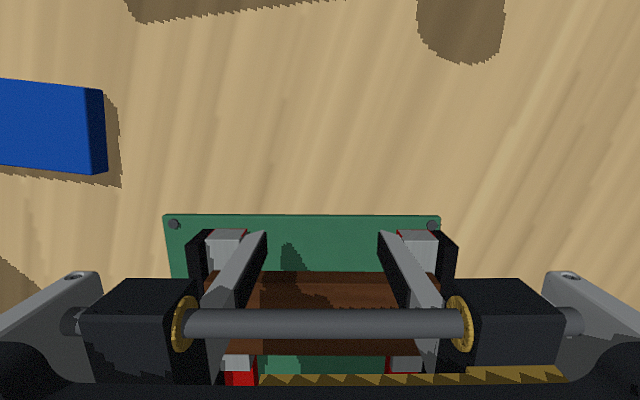

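Request:
move_arm([
  [[0.2, -5, -0.5, 1, 0, 0, 0], [0.2, -9, -0.5, 1, 0, 0, 0], [0.2, -13, -0.5, 1, 0, 0, 0], [0.2, -18, -0.5, 1, 0, 0, 0], [0.2, -24, -0.5, 1, 0, 0, 0], [0.2, -30, -0.5, 1, 0, 0, 0], [0.2, -36, -0.5, 1, 0, 0, 0], [0.2, -42, -0.5, 1, 0, 0, 0], [0.2, -48, -0.5, 1, 0, 0, 0], [0.2, -54, -0.5, 1, 0, 0, 0], [0.2, -60, -0.5, 1, 0, 0, 0], [0.2, -65, -0.5, 1, 0, 0, 0]],
])

```text
t: 3.3
tool_pos: [0.5833, 0.0812, 0.0454]
tool_rot: [-1.835, -2.55, 0.0]
ft_force: [-0.2, 2.2, 1.1]
opening: 0.0754
```

```bash
python3 - <<'E'
from m import *
delta(0,36,45)
snap('wrist','w3');snap('scene','s3')
E
```

```text
now jig [-0.  82.4] 45.4 d [-46.4   0.    0.4] rot [-0.   -0.    0.03] F [-0.2  2.2  1.1] open 0.07541653173111715 t 3.3
```

View pics/w3.png

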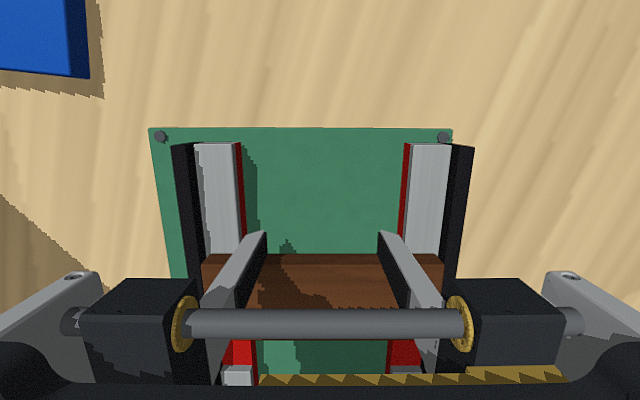

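View pics/s3.png

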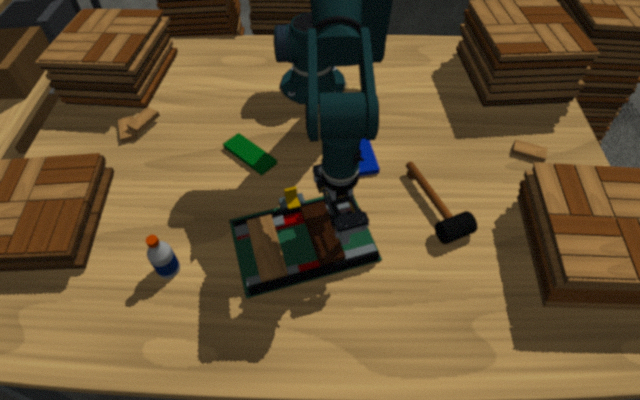

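The slat is moving squarely: its back edge is level at row 254 in the wrist view, with about 2 N of push.

Request:
move_arm([
  [[0.2, -5, 0, 0, 0, 0, 0], [0.2, -9, 0, 0, 0, 0, 0], [0.2, -13, 0, 0, 0, 0, 0], [0.2, -17, 0, 0, 0, 0, 0], [0.2, -20, 0, 0, 0, 0, 0], [0.2, -23, 0, 0, 0, 0, 0], [0.2, -26, 0, 0, 0, 0, 0], [0.2, -29, 0, 0, 0, 0, 0], [0.2, -32, 0, 0, 0, 0, 0], [0.2, -34, 0, 0, 0, 0, 0], [0.2, -36, 0, 0, 0, 0, 0], [0.2, -38, 0, 0, 0, 0, 0]],
])

```text
t: 4.6
tool_pos: [0.5952, 0.0455, 0.0453]
tool_rot: [-1.834, -2.55, 0.0]
ft_force: [-0.9, 1.3, 0.5]
opening: 0.075
```

```bash
python3 - <<'E'
from m import *
delta(0,36,45)
snap('wrist','w4')
E
```

```text
now jig [-0.1 44.8] 45.3 d [-8.8  0.1  0.3] rot [-0.01 -0.01  0.04] F [-0.9  1.3  0.5] open 0.07501126389944102 t 4.6
```

View pics/w4.png

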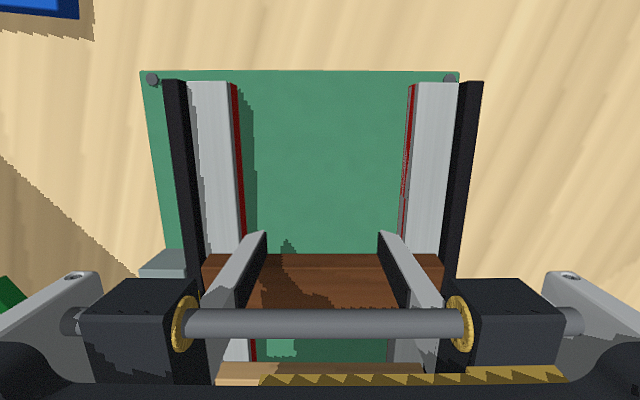

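Request:
move_arm([
  [[0.2, -1.5, 0, 0, 0, 0, 0], [0.2, -3, 0, 0, 0, 0, 0], [0.2, -4, 0, 0, 0, 0, 0], [0.2, -5, 0, 0, 0, 0, 0], [0.2, -6, 0, 0, 0, 0, 0], [0.2, -7, 0, 0, 0, 0, 0], [0.2, -7, 0, 0, 0, 0, 0]],
])

```text
t: 5.35
tool_pos: [0.5976, 0.0389, 0.0455]
tool_rot: [1.835, 2.55, 0.0]
ft_force: [-0.2, 0.9, -0.5]
opening: 0.0751
```

```bash
python3 - <<'E'
from m import *
delta(0,36,45)
snap('wrist','w5')
E
```

```text
now jig [ 0.1 37.7] 45.5 d [-1.7 -0.1  0.5] rot [0.01 0.01 0.04] F [-0.2  0.9 -0.5] open 0.07506523258651242 t 5.35
```

View pics/w5.png

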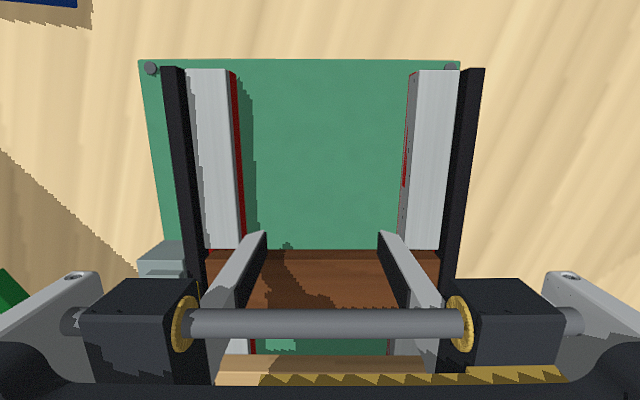

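The rail ends now show at row 248 above the slat's back edge, so it looks dropped. I'll check the height by depth.

```bash
python3 - <<'E'
from m import *
for f in('w4','w5'):
  for u,v in [(280,270),(320,270),(360,270),(280,298),(320,300),(350,298),(210,268),(430,268)]:
    p=pt(f,u,v)*1000; print(f,u,v,w2j(p).round(1),p[2].round(1))
  p=pt(f,225,200)*1000; print('rail',p.round(1))
E
```

```text
w4 280 270 [-27.7  30.6] 49.1
w4 320 270 [-1.7 30.4] 48.7
w4 360 270 [24.2 30.9] 49.6
w4 280 298 [-28.9   8. ] 46.7
w4 320 300 [-1.7  5.7] 45.6
w4 350 298 [18.8  7.4] 45.7
w4 210 268 [-73.3  31.7] 49.0
w4 430 268 [70.3 31.3] 47.7
rail [524.4  51.4  31.4]
w5 280 270 [-28.8  19.4] 41.3
w5 320 270 [-1.6 19.6] 41.5
w5 360 270 [25.5 19.8] 41.9
w5 280 298 [-29.8  -2.8] 41.0
w5 320 300 [-1.6 -3.7] 41.9
w5 350 298 [19.4 -2.3] 41.5
w5 210 268 [-76.5  20.8] 41.4
w5 430 268 [72.9 21.4] 42.1
rail [526.3  44.6  30.3]
```

Seated flat: top at 41–42 mm everywhere. I'll back off and lift.

Request:
move_arm([
  [[0.2, 5, 0, 0, 0, 0, 0], [0.2, 12, 0, 0, 0, 0, 0], [0.2, 15, 0, -20, 0, 0, 0], [0.2, 15, 0, -50, 0, 0, 0], [0.4, 15, 0, -75, 0, 0, 0], [0.8, 15, 0, -85, 0, 0, 0], [1, 15, 0, -85, 0, 0, 0], [1, 15, 0, -85, 0, 0, 0]],
])

```text
t: 6.2
tool_pos: [0.5921, 0.0535, 0.1293]
tool_rot: [-1.833, -2.549, 0.001]
ft_force: [-0.2, 0.1, -1.0]
opening: 0.0466
```

```bash
python3 - <<'E'
from m import *
delta(-155,0,130)
delta(-155,0,70)
snap('wrist','w6')
E
```

```text
now jig [-0.5 53.3] 129.3 d [ -53.2 -154.5   -0.5] rot [-0.09 -0.03  0.05] F [-0.2  0.1 -1. ] open 0.04663858473020079 t 6.2
now jig [-0.5 53.3] 129.3 d [ -53.2 -154.4   59.5] rot [-0.09 -0.03  0.05] F [-0.2  0.1 -1. ] open 0.04663858473020079 t 6.2
```

View pics/w6.png

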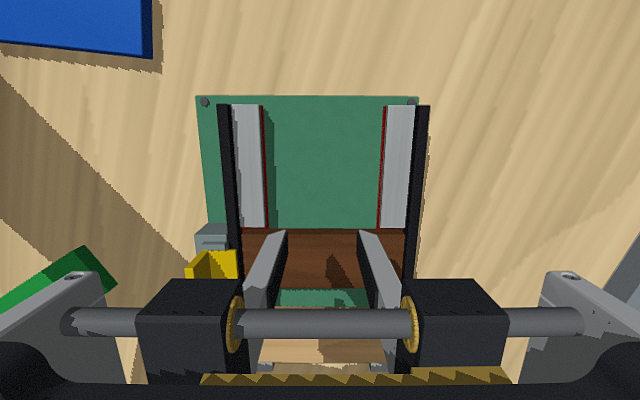

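Request:
move_arm([
  [[1, -10, -25, 0, 0, 0, 0], [1, -22, -60, 0, 0, 0, 0], [1, -34, -95, 0, 0, 0, 0], [1, -45, -128, 0, 0, 0, 0], [1, -53, -150, 0, 0, 0, 0], [1, -53, -155, 0, 0, 0, 0], [1, -53, -155, 20, 0, 0, 0], [1, -53, -155, 40, 0, 0, 0], [1, -53, -155, 54, 0, 0, 0], [1, -53, -155, 59, 0, 0, 0], [1, -53, -155, 59, 0, 0, 0]],
])

```text
t: 7.35
tool_pos: [0.4621, -0.0458, 0.0703]
tool_rot: [-1.833, -2.549, 0.001]
ft_force: [0.7, 0.0, -0.4]
opening: 0.0006
```

```bash
python3 - <<'E'
from m import *
delta(-103,0,70)
snap('wrist','w7');snap('scene','s7')
E
```

```text
now jig [-155.2    0.4] 70.3 d [-0.5 52.2  0.1] rot [-0.12 -0.09  0.07] F [ 0.7  0.  -0.4] open 0.0006493186501201971 t 7.35
```

View pics/w7.png

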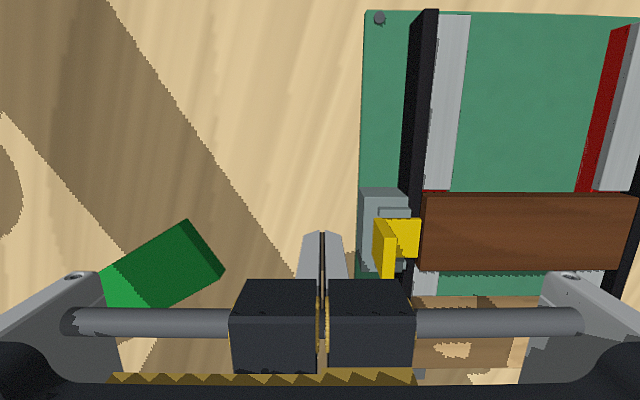

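View pics/s7.png

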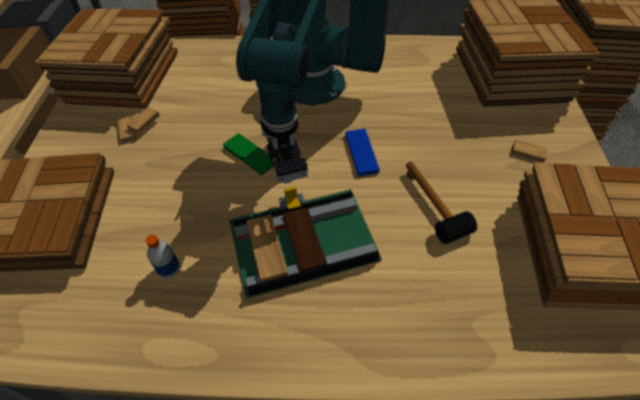

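```bash
python3 - <<'E'
from m import *
for u,v in [(373,219),(383,277),(388,219),(397,277)]: print(w2j(pt('w7',u,v,.082)*1000))
E
```

```text
[-125.07084754   23.66631874]
[-116.78988117  -14.72231212]
[-116.22155955   23.68305907]
[-107.99228342  -14.72758837]
```

Request:
move_arm([
  [[1, 0, 6, 0, 0, 0, 0], [1, 0, 13, 0, 0, 0, 0], [1, 0, 19, 0, 0, 0, 0], [1, 0, 24, 0, 0, 0, 0], [1, 0, 28, 0, 0, 0, 0], [1, 0, 32, 0, 0, 0, 0], [1, 0, 36, 0, 0, 0, 0], [1, 0, 40, 0, 0, 0, 0], [1, 0, 43, 0, 0, 0, 0], [1, 0, 45, 0, 0, 0, 0], [1, 0, 47, 0, 0, 0, 0], [1, 0, 47, 0, 0, 0, 0]],
])

```text
t: 8.65
tool_pos: [0.5076, -0.0312, 0.0714]
tool_rot: [1.834, 2.55, 0.001]
ft_force: [-2.0, -1.2, 0.6]
opening: 0.0005
```

```bash
python3 - <<'E'
from m import *
delta(-103,0,70)
snap('wrist','w8')
E
```

```text
now jig [-1.075e+02 -1.000e-01] 71.4 d [0.1 4.5 1.4] rot [ 0.04 -0.    0.05] F [-2.  -1.2  0.6] open 0.0005051072117851212 t 8.65
```

View pics/w8.png

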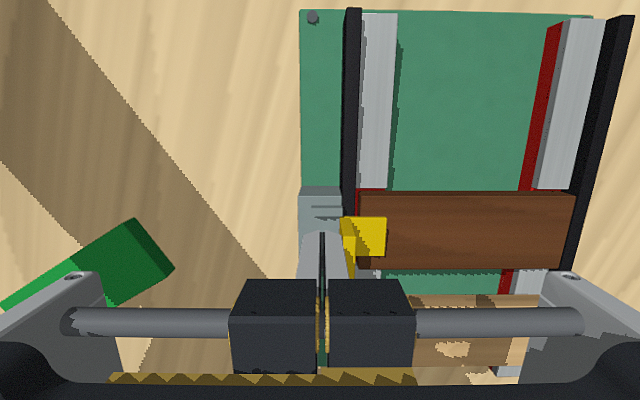

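Contact is at about 2 N of sliding force and the bolt is moving over the slat. I'll push on in 1 mm steps until it stops.

Request:
move_arm([
  [[1, 0, 1, 0, 0, 0, 0], [1, 0, 2, 0, 0, 0, 0], [1, 0, 3, 0, 0, 0, 0], [1, 0, 4, 0, 0, 0, 0], [1, 0, 4, 0, 0, 0, 0]],
])

```text
t: 9.2
tool_pos: [0.511, -0.0299, 0.0714]
tool_rot: [-1.834, -2.55, -0.0]
ft_force: [-2.0, -0.8, 1.5]
opening: -0.0003
```

Request:
move_arm([
  [[1, 0, 1, 0, 0, 0, 0], [1, 0, 2, 0, 0, 0, 0], [1, 0, 3, 0, 0, 0, 0], [1, 0, 3, 0, 0, 0, 0]],
])

```text
t: 9.6
tool_pos: [0.512, -0.0296, 0.0714]
tool_rot: [-1.833, -2.548, 0.005]
ft_force: [-6.9, -1.3, 4.0]
opening: 0.0005
```

Request:
move_arm([
  [[1, 0, 1, 0, 0, 0, 0], [1, 0, 2, 0, 0, 0, 0], [1, 0, 2, 0, 0, 0, 0]],
])

```text
t: 9.9
tool_pos: [0.5121, -0.0295, 0.0714]
tool_rot: [-1.831, -2.545, 0.011]
ft_force: [-11.9, -3.7, 8.2]
opening: 0.0004
```

```bash
python3 - <<'E'
from m import *
delta(-103,0,70)
E
```

```text
now jig [-102.7   -0. ] 71.4 d [ 0.  -0.2  1.4] rot [-0.53 -0.04  0.03] F [-11.9  -3.7   8.2] open 0.0003652935456156327 t 9.9
```

The force rose to 12 N with no motion, and the tip is at jig x -102.7 against -102.5 expected. That is the end stop, so I'll back off and lift clear.

Request:
move_arm([
  [[1, 0, -6, 0, 0, 0, 0], [1, 0, -20, 0, 0, 0, 0], [1, 0, -40, 0, 0, 0, 0], [1, 0, -55, -20, 0, 0, 0], [1, 0, -65, -55, 0, 0, 0], [1, 0, -80, -95, 0, 0, 0], [1, 0, -100, -130, 0, 0, 0], [1, 0, -120, -150, 0, 0, 0], [1, 0, -120, -150, 0, 0, 0], [1, 0, -120, -150, 0, 0, 0]],
])

```text
t: 10.9
tool_pos: [0.4027, -0.0665, 0.2214]
tool_rot: [1.834, 2.548, 0.003]
ft_force: [0.7, -1.1, -0.3]
opening: 0.0006
```

```bash
python3 - <<'E'
from m import *
delta(-103,0,70)
snap('wrist','w9');snap('scene','s9');snap('top','t9')
a=cv2.imread('pics/s9.png')[175:305,220:390]
cv2.imwrite('pics/c9.png',cv2.resize(a,None,fx=4.5,fy=4.5,interpolation=cv2.INTER_CUBIC))
E
```

```text
now jig [-218.2   -0.3] 221.4 d [  0.4 114.8 151.7] rot [0.15 0.04 0.03] F [ 0.7 -1.1 -0.3] open 0.0006402574133935148 t 10.9
```

View pics/c9.png

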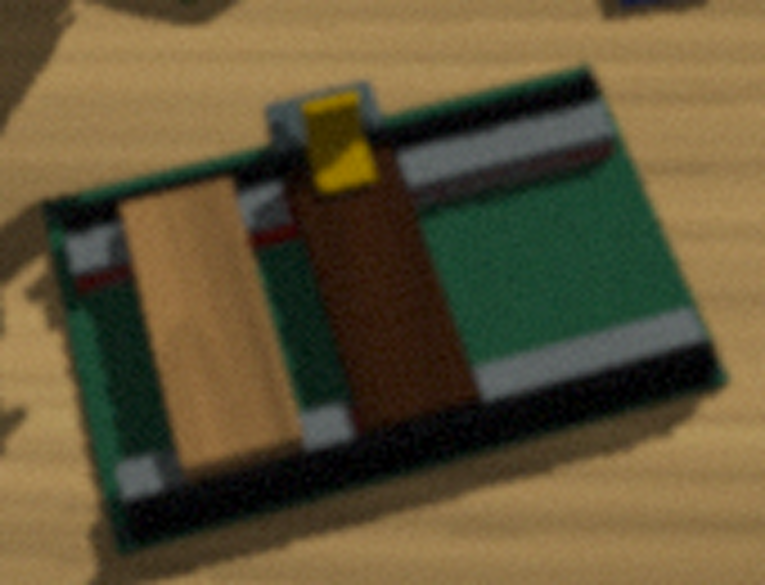

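View pics/w9.png

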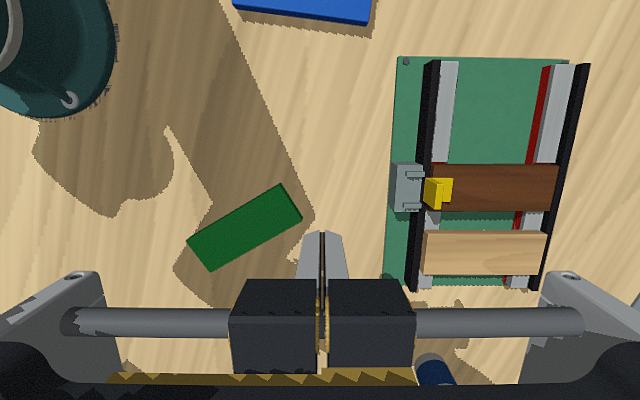

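View pics/t9.png

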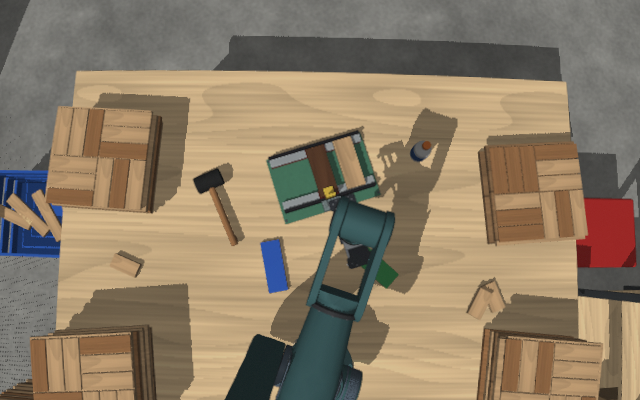

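The bolt tab at (335,140) in the crop now lies over the seated dark slat. The pale slat is at the same pixels as before, and so are the mallet and glue. I'll check the bolt travel and slat height, then hand in.

```bash
python3 - <<'E'
from m import *
s=lambda u,v,z,f:w2j(q(u,v,z,f,4.5,220,175)).round(1)
print(s(290,68,.082,'sc0'),s(345,53,.082,'sc0'),s(303,108,.082,'s9'),s(358,93,.082,'s9'))
for u,v in [(470,175),(540,172),(470,205),(540,200)]:
  p=pt('w9',u,v)*1000;print(w2j(p).round(1),p[2].round(1))
a=np.load('pics/sc0.npz')['p'].astype(int);b=np.load('pics/s9.npz')['p'].astype(int)
arm.finish_job()
E
```

```text
[-111.8  -16.4] [-112.7   13.9] [-84.  -16.5] [-84.8  13.3]
[-33.5  15.9] 39.6
[54.8 20.3] 40.3
[-28.1 -23.2] 39.8
[ 62.5 -16.1] 40.3
the job is handed in; nothing more can be done
```

The dark slat is seated flat in the notch and the bolt is pushed home over its end. I handed the job in at about 11 s.

- **Slat:** I pushed it along the rails with the open fingertips, using about 2 N, until it dropped. Depth readings put its top at 41–42 mm from close up, and 39.6–40.3 mm in the last, more distant view. The expected height is 41 mm, so both fit flat seating within the calibration error.
- **Bolt:** I pushed the tab with closed fingertips until it stopped moving and the force rose to about 12 N. The fingertips ended within about 0.2 mm of where the end stop should be. The camera shows about 28 mm of travel, which fits 30 mm less the 0–6 mm the bolt may have started at.
- **Everything else:** By eye in the last pictures, the pale slat, mallet, glue bottle and the blue and green look-alikes are where they started. I did not measure those positions. The arm ended about 0.22 m above the table, touching nothing.

No check failed. My first jig position was about 3 mm off, and I corrected it from the wrist camera before pushing.

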